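Even out two desk lamps, one click each

ROBOT

A 6-joint arm with a two-finger parallel gripper is mounted at the origin on the work surface. World frame = base frame: x ahead of the robot, y to its left, z up, the work surface at z = 0. Lengths are in m, angles in rad, forces in N, time in s.
With the tool pointing down it reaches from about 0.275 to 0.825 m from the base axis. Payload 5.2 kg.
Tool frame: the origin (TCP) lies at the very end of the fingers, on their centre line; the grasp point (between the pads) lies 19 mm behind it (robot.grip_point_offset is the distance from the TCP to the grasp point, in m); z points along the fingers, y is the direction in which the jaws open and shut (so a half turn about z gives the same grasp; the last joint's range is limited). The gripper opens to 93 mm and grips with 3 to 60 N. Pads are 15 mm wide; open, the fingers measure 128 mm over their backs; the gripper's body (75 mm by 188 mm) begins 65 mm behind the grasp point.
Start: joints at [-1.488, 0.259, 1.535, -0, 1.348, -0.203], TCP at [0.155, -0.528, 0.219] pointing down, gripper open.
Joint ranges: [-3.14, 3.14], [-0.91, 2.08], [0.19, 2.58], [-1.22, 4.36], [0.22, 2.71], [-3.12, 3.12]. Speed limits (rad/s): [2.57, 2.57, 3.14, 3.14, 3.14, 3.14].

INTERFACE

Orientations are given as a unit quaternion [x, y, z, w].
In Python, from workcell import robot, camera, job gives the robot as it stands.
- The arm moves only by the shell command python3 -m handwheel 'ROWS'. ROWS is JSON, a list that holds one entry, the list of rows, each a list of 5 numbers: the opening, from -1 (shut) to 1 (fully open), so that 0 is half open, then the shift along the tool's x, y, z in cm, then the turn about the tool's z in rad. A call has 1 to 20 rows; each row is the pose to reach, as a shift and turn from the pose commanded when the call began, along the tool's axes at that moment; what a row does not reach only later rows make up. A row lasts 1/12 s, in which the tool goes at most 41.7 mm and 7.16 degrees, less where a joint would pass 70% of its speed; a pose out of reach is approached as far as the arm can. A call with a gripper value outside its range is refused whole. The fingers move at their own pace and stop on an object; the grip force is fixed at half the most. Time passes only in rows, so rows that repeat a pose let the fingers close. It gives the time, the measured TCP pose, the force and the opening at its end, in the units of the state.
- robot.get_state(): the state, without advancing time (a new reading comes with each control period).
- camera(name): name is "scene" or "top" or "wrist"; returns a dict with "frame" (400x640x3 uint8, red, green, blue), "vfov" (degrees; the focal length in pixels is half the picture's height over the tangent of half this angle, whatever the lens; pixels are square), "cx", "cy" (the principal point, pixels), "R" (3x3) and "t" (3): a world point X has camera coordinates R X + t; the wrist camera has in their place "T_tool_cam" (4x4, takes a point from camera to tool coordinates, whose origin is the TCP and whose axes are the flange's). Camera axes: x right, y down, z forward; pixel columns grow to the right and rows downward; lengths in m; the calibration is good to about 2 mm. A picture is of the moment at which its call begins: read the wrist's pose just before it. There is no depth.
- job.job_done(): hands the job in, once; it reports no verdict.
The state is a dict: "time": time; "joint_positions": joint angles; "qvel": joint speeds; "tau": joint torques, N m; "position": TCP position; "ee_rot": TCP orientation; "contact_force": force on the tool from outside, world axes, zero at the start; "ft_torque": the same for the moment, N m; "width": finger opening in m.
Only numpy, scipy, OpenCV 4.12 (cv2) and the standard library are available. Lean on these libraries where they do the work, as an engineer would, in place of code of your own. Each camera call takes 0.05 s, during which the arm holds its last target. There are 200 camera calls.

TASK

Both desk-lamp dimmers should end at half, the green dot. First turn the dial with the orange cap up one click, from off (black dot) to half, with your fingertips on its knurling; then turn the one with the blue cap down one click, from full (yellow dot) to half. Don't turn either past half into the next click, and don't pick up or push aside the apple, mug, remote control or notepad.

Things in the scene. Friction and masses are not known exactly. Their poses are not given: they have to be found in the camera images.
- reading_dial (a joint): Black knurled dial, 92 mm across, 24 mm tall, on a vertical axis; orange cap, white pointer. Turn in rad, growing clockwise from above: -0.6 off (black dot), 0 half (green), +0.6 full (yellow). It clicks at these three; end stops 0.06 beyond. Let go within 0.25 of half and it snaps to half by itself. Takes about 0.04 N m. Starts at off.
- screen_dial (a joint): Black knurled dial, 92 mm across, 24 mm tall, on a vertical axis; blue cap, white pointer. Turn in rad, growing clockwise from above: -0.6 off (black dot), 0 half (green), +0.6 full (yellow). It clicks at these three; end stops 0.06 beyond. Let go within 0.25 of half and it snaps to half by itself. Takes about 0.04 N m. Starts at full.
- reading_dial_top (a point): Centre of the orange-capped dial's top face, on its axis, 36 mm above the desk; local +x along the pointer, z up. The face is flat, knurled rubber, 46 mm in radius, friction coefficient about 1: a fingertip pressed on it with 5 N, 34 mm off the axis, carries the dial round without slipping.
- screen_dial_top (a point): Centre of the blue-capped dial's top face, on its axis, 36 mm above the desk; local +x along the pointer, z up. The face is flat, knurled rubber, 46 mm in radius, friction coefficient about 1: a fingertip pressed on it with 5 N, 34 mm off the axis, carries the dial round without slipping.
- reading_dial_base: Fixed round white base, 136 mm across and 12 mm tall, origin at the centre of its underside on the desk. On its rim, 57 mm from the axis: green dot (half) towards its own +x, black dot (off) 0.6 rad counter-clockwise from it seen from above, yellow dot (full) 0.6 rad clockwise. Carries the orange-capped dial, whose top is 36 mm above the desk.
- screen_dial_base: Fixed round white base, 136 mm across and 12 mm tall, origin at the centre of its underside on the desk. On its rim, 57 mm from the axis: green dot (half) towards its own +x, black dot (off) 0.6 rad counter-clockwise from it seen from above, yellow dot (full) 0.6 rad clockwise. Carries the blue-capped dial, whose top is 36 mm above the desk.
- apple: Green and red apple, 72 mm across, 66 mm tall plus stem, loose, origin at the centre of its underside. Leave alone.
- mug: White mug, 80 mm across, 90 mm tall, handle at its +y, loose, origin at the centre of its underside. Leave alone.
- remote: Grey remote control lying flat, 44 x 140 x 18 mm, long along its y, loose, origin at the centre of its underside. Leave alone.
- notepad: Yellow sticky-note pad, 76 x 76 x 18 mm, loose, origin at the centre of its underside. Leave alone.

How it is judged:
On the way, in this order (a step that is already met when the one before it is completed fails the run):
1. the orange-capped dial is turned to half while the blue-capped one is still at full (value of joint reading_dial between -0.15 and 0.15 rad and value of joint screen_dial above 0.3 rad), for 0.2 s.
2. the blue-capped dial is turned to half (value of joint screen_dial between -0.15 and 0.15 rad), for 0.2 s.
At the end, for the whole second after the job is handed in: Both dials rest in the half click (joint value within 0.1 rad of 0), and apple, mug, remote and notepad are within 20 mm of where they stood (value of joint reading_dial between -0.1 and 0.1 rad and value of joint screen_dial between -0.1 and 0.1 rad and velocity of joint reading_dial between -0.05 and 0.05 rad/s and velocity of joint screen_dial between -0.05 and 0.05 rad/s and distance of each of apple, mug, remote, notepad from where it was at the start of the episode below 0.02 m); the robot touches nothing.
It fails at once if the orange-capped dial is turned past half towards full (value of joint reading_dial above 0.33 rad).
It fails at once if the blue-capped dial is turned past half towards off (value of joint screen_dial below -0.33 rad).
It fails at once if apple, mug, remote or notepad is lifted or pushed 20 mm or more (distance of any of apple, mug, remote, notepad from where it was at the start of the episode above 0.02 m).
It also fails if it takes over 48 s, if anything falls off the work surface, if the arm or the gripper's body presses on something with over 40 N, if the wrist force passes 120 N, or if a joint passes its speed limit or range.

## Working session

There is one attempt and no reset: what is moved stays moved. The work goes in short steps, Python scripts to look and compute and a shell command to move; the robot and the scene stay as the last step left them, time stands still between calls to the robot, and variables do not carry over. Pictures are saved under pics/ and viewed, on a budget of 10 in all, crops included, one or two more only if the job needs it, and the job is handed in when it is done.

```bash
mkdir -p pics; ls; python3 - <<'E'
from workcell import robot,camera
import cv2,numpy as np
s=robot.get_state();print(s)
for n in("top","scene"):
    c=camera(n);cv2.imwrite(f"pics/{n}0.png",c["frame"][:,:,::-1]);np.savez(f"{n}0.npz",**c)
    print(n,c["vfov"],c["cx"],c["cy"],c["R"],c["t"])
E
```

```text
pics
{'time': 0.0, 'joint_positions': array([-1.48779214e+00,  2.59344005e-01,  1.53608009e+00,  2.14982450e-05,
        1.34797436e+00, -2.02801201e-01]), 'qvel': array([ 0.00141801,  0.00069829,  0.00115126,  0.00189911, -0.00059082,
       -0.00043148]), 'tau': array([ 4.06754116e-04, -4.37307572e+01, -2.84003735e+01,  7.17426161e-02,
        4.13781800e-02, -1.38303926e-04]), 'position': array([ 0.15504558, -0.52713375,  0.21781836]), 'ee_rot': array([ 9.89806710e-01,  1.42414398e-01,  6.45126904e-05, -9.00657137e-04]), 'contact_force': array([ 0.18488484,  0.80781962, -0.40545303]), 'ft_torque': array([-0.02154574, -0.03076303, -0.00331621]), 'width': 0.09290048140624621}
top 42.66079457041024 320.9507532299268 194.93623188517813 [[ 0.02609394 -0.99965195  0.00388337]
 [-0.97939787 -0.02634303 -0.20021452]
 [ 0.20024713  0.00142102 -0.97974439]] [0.04260542 0.59557989 1.09775289]
scene 52.542583891384034 318.92823920782513 201.23419749256655 [[ 0.77039514  0.63747372 -0.01089024]
 [ 0.4208279  -0.52125904 -0.74242366]
 [-0.4789522   0.56737666 -0.66984216]] [-0.50252937 -0.18703995  1.18540346]
```

View pics/top0.png

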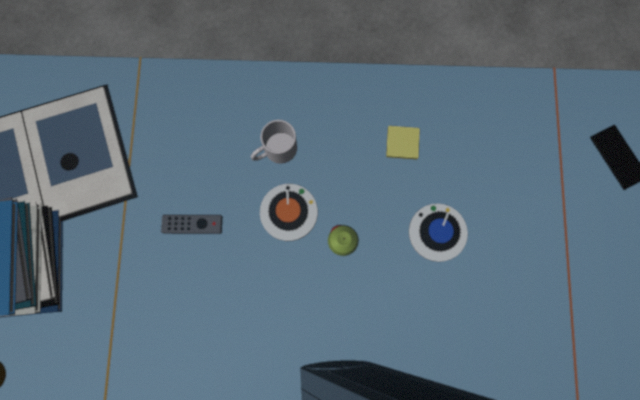

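View pics/scene0.png

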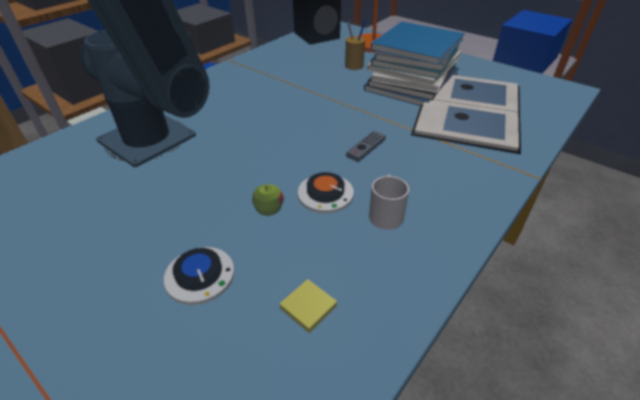

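The top view shows the orange dial at about (288,210), the blue dial at (440,232), the apple at (343,240), the mug at (278,141), the notepad at (403,142) and the remote at (191,224). Next I'll measure the dial centres by cap colour at z = 0.036 in both views.

```bash
cat > h.py <<'E'
import numpy as np,cv2
from scipy.spatial.transform import Rotation as Ro
def ray(c,uv,z,R=None,t=None):
    f=200/np.tan(np.radians(float(c["vfov"]))/2)
    R=c["R"] if R is None else R; t=c["t"] if t is None else t
    d=R.T@np.array([(uv[0]-c["cx"])/f,(uv[1]-c["cy"])/f,1]);o=-R.T@t
    return o+d*(z-o[2])/d[2]
def blobs(img,lo,hi):
    m=cv2.inRange(cv2.cvtColor(img,cv2.COLOR_RGB2HSV),lo,hi)
    n,l,s,c=cv2.connectedComponentsWithStats(m)
    return sorted([(int(s[i,4]),c[i].round(1),s[i,:4]) for i in range(1,n) if s[i,4]>60],key=lambda q:-q[0])
COL={"orange":((5,150,90),(16,255,255)),"blue":((110,180,90),(125,255,255))}
def toward(s,p,z):
    "shift in cm along tool axes to put TCP at p (xy), z"
    return Ro.from_quat(s["ee_rot"]).inv().apply(np.array([p[0],p[1],z])-s["position"])*100
E
python3 - <<'E'
from h import *
from workcell import robot
s=robot.get_state()
for n in("top","scene"):
    c=np.load(n+"0.npz")
    for k,v in COL.items():
        for b in blobs(c["frame"],*v)[:3]: print(n,k,b,ray(c,b[1],.036).round(4))
    # white base outline, plane z=.012
    if n=="top":
      for b in blobs(c["frame"],(0,0,150),(180,50,255))[:6]:
        x,y,w,h=b[2];print("white",b,ray(c,(x+w/2-.5,y+h/2-.5),.012).round(4),"width",np.linalg.norm(ray(c,(x,y),.012)-ray(c,(x+w,y),.012)).round(3))
for p in ():pass
c=np.load("top0.npz")
for k,u in dict(apple=(343,240),mug=(278,141)).items(): print(k,ray(c,u,.05).round(3))
E
```

```text
top orange (406, array([287.6, 210.1]), array([276, 199,  24,  23], dtype=int32)) [0.5616 0.134  0.036 ]
top blue (375, array([440.5, 230.9]), array([429, 219,  24,  24], dtype=int32)) [ 0.5229 -0.2161  0.036 ]
white (4381, array([ 78.5, 160.6]), array([ 24,  89, 106, 126], dtype=int32)) [0.6944 0.6461 0.012 ] width 0.26
white (1136, array([436.5, 235.1]), array([409, 204,  59,  57], dtype=int32)) [ 0.5235 -0.2158  0.012 ] width 0.139
white (1052, array([286.4, 216.2]), array([259, 184,  58,  56], dtype=int32)) [0.5624 0.1357 0.012 ] width 0.137
white (1030, array([ 22.8, 156.3]), array([  0, 114,  41,  92], dtype=int32)) [0.671  0.7782 0.012 ] width 0.099
white (331, array([279.9, 142.6]), array([268, 134,  26,  19], dtype=int32)) [0.729 0.159 0.012] width 0.063
white (185, array([ 43.8, 283.1]), array([ 41, 258,   8,  41], dtype=int32)) [0.3942 0.6825 0.012 ] width 0.018
scene orange (253, array([324.4, 182.7]), array([314, 176,  23,  15], dtype=int32)) [0.5629 0.1291 0.036 ]
scene orange (134, array([368.5,  39.4]), array([362,  32,  17,  18], dtype=int32)) [0.1281 0.9485 0.036 ]
scene blue (914, array([535.9,  22.6]), array([503,  10,  69,  27], dtype=int32)) [0.5898 1.5561 0.036 ]
scene blue (464, array([195.5, 264. ]), array([181, 254,  30,  22], dtype=int32)) [ 0.5244 -0.2201  0.036 ]
apple [0.495 0.006 0.05 ]
mug [0.722 0.162 0.05 ]
```

Both views agree and the base width comes out at 137–139 mm against the 136 mm given. I'll straddle the dial with a half-open gripper, press lightly on the top face and turn about the tool axis.

```bash
python3 - <<'E'
from h import *
from workcell import robot
s=robot.get_state()
print(toward(s,(.5622,.1355),.219).round(2), Ro.from_quat(s["ee_rot"]).as_matrix().round(4))
E
```

```text
[ 5.775e+01 -5.210e+01 -1.000e-02] [[ 9.594e-01  2.819e-01 -1.000e-04]
 [ 2.819e-01 -9.594e-01  1.600e-03]
 [ 3.000e-04 -1.600e-03 -1.000e+00]]
```

```bash
python3 -m handwheel '[[[0.1,57.75,-52.1,0,0.29],[0.1,57.75,-52.1,0,0.29],[0.1,57.75,-52.1,0,0.29],[0.1,57.75,-52.1,0,0.29],[0.1,57.75,-52.1,0,0.29],[0.1,57.75,-52.1,0,0.29],[0.1,57.75,-52.1,0,0.29],[0.1,57.75,-52.1,0,0.29],[0.1,57.75,-52.1,0,0.29],[0.1,57.75,-52.1,0,0.29],[0.1,57.75,-52.1,0,0.29],[0.1,57.75,-52.1,0,0.29],[0.1,57.75,-52.1,0,0.29],[0.1,57.75,-52.1,0,0.29],[0.1,57.75,-52.1,0,0.29],[0.1,57.75,-52.1,0,0.29],[0.1,57.75,-52.1,0,0.29],[0.1,57.75,-52.1,0,0.29],[0.1,57.75,-52.1,0,0.29],[0.1,57.75,-52.1,0,0.29]]]'
cat >look.py <<'E'
import sys
from h import *
from workcell import robot,camera
name,k=sys.argv[1:3]
s=robot.get_state();c=camera("wrist")
cv2.imwrite(f"pics/{name}.png",c["frame"][:,:,::-1])
W=np.eye(4);W[:3,:3]=Ro.from_quat(s["ee_rot"]).as_matrix();W[:3,3]=s["position"]
C=np.linalg.inv(W@c["T_tool_cam"])
print(s["time"],s["position"].round(4),"yaw",np.arctan2(W[1,0],W[0,0]).round(3),s["joint_positions"].round(3),s["contact_force"].round(2),s["width"])
for b in blobs(c["frame"],*COL[k])[:2]: 
    p=ray(c,b[1],.036,C[:3,:3],C[:3,3]);print("cap",b,p.round(4),"shift cm",toward(s,p,.036).round(2))
for b in blobs(c["frame"],(0,0,140),(180,60,255))[:3]:
    x,y,w,h=b[2];print("white",b[0],b[2],ray(c,(x+w/2-.5,y+h/2-.5),.012,C[:3,:3],C[:3,3]).round(4))
E
python3 look.py w1 orange
```

```text
time: 1.77
position: [0.5639, 0.1396, 0.2176]
ee_rot: [1.0, 0.0, -0.0, -0.001]
contact_force: [-0.7, -0.3, 1.1]
width: 0.051
1.7667 [0.5639 0.1396 0.2176] yaw 0.0 [0.05  0.314 1.461 0.002 1.366 1.62 ] [-0.66 -0.25  1.11] 0.051038631434810834
cap (1773, array([326.1, 179.4]), array([302, 156,  49,  47], dtype=int32)) [0.5624 0.1307 0.036 ] shift cm [-0.14  0.93 18.15]
white 4589 [237   0 109  74] [0.7198 0.1705 0.012 ]
white 4532 [271 120 110 107] [0.5656 0.131  0.012 ]
white 4383 [541 152  99 131] [ 0.5089 -0.21    0.012 ]
```

View pics/w1.png

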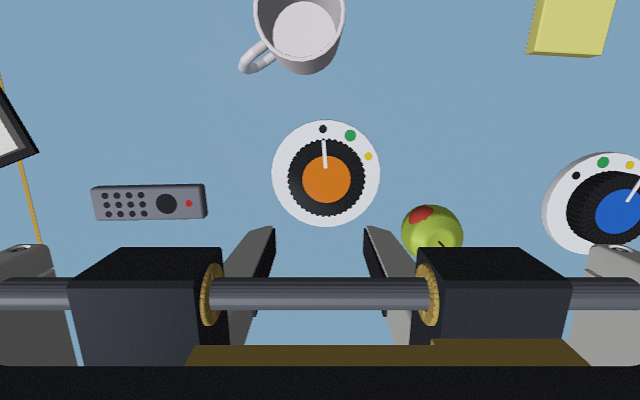

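The wrist view shows the orange dial between the fingers' lines of sight, with its cap at (326,179) and base at (326,173). The pointer is at the black dot and green is clockwise of it. The wrist and scene views put the axis at about (0.5635, 0.1315), so I'll shift 0.8 cm along tool y and descend.

```bash
python3 -m handwheel '[[[0.1,0,0.8,4,0],[0.1,0,0.8,8,0],[0.1,0,0.8,12,0],[0.1,0,0.8,15,0],[0.1,0,0.8,16.5,0],[0.1,0,0.8,17.3,0],[0.1,0,0.8,17.3,0],[0.1,0,0.8,17.3,0],[0.1,0,0.8,17.3,0]]]'
python3 look.py w2 orange
```

```text
time: 2.57
position: [0.5634, 0.1266, 0.0474]
ee_rot: [1.0, -0.002, 0.001, 0.0]
contact_force: [-0.3, 0.6, 0.6]
width: 0.0515
2.5667 [0.5634 0.1266 0.0474] yaw -0.005 [ 0.028  0.471  1.68  -0.     0.988  1.603] [-0.28  0.56  0.65] 0.05149287330252378
cap (5624, array([312.2, 232.3]), array([266, 190,  90,  84], dtype=int32)) [0.5627 0.1296 0.036 ] shift cm [-0.08 -0.3   1.14]
white 8774 [214 121 195 136] [0.5854 0.1308 0.012 ]
white 3674 [567 310  73  56] [ 0.4649 -0.0969  0.012 ]
white 1162 [585 247  55  37] [ 0.5272 -0.0891  0.012 ]
```

View pics/w2.png

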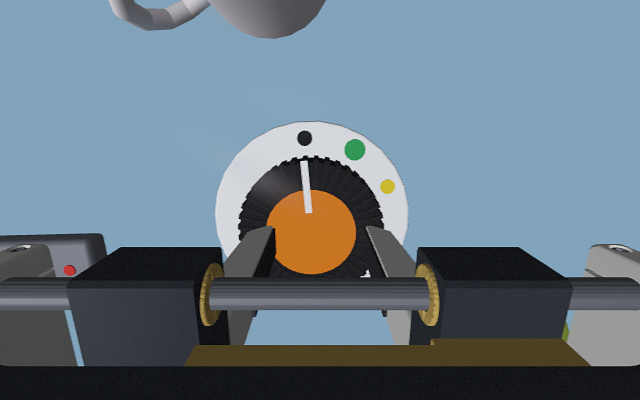

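The fingers straddle the dial 11 mm above it. The cap centre is at (312,232), 3 mm off along tool y, so I'll correct that and step down onto the face.

```bash
python3 -m handwheel '[[[0.1,0,-0.25,0.4,0],[0.1,0,-0.25,0.8,0],[0.1,0,-0.25,1.0,0],[0.1,0,-0.25,1.1,0],[0.1,0,-0.25,1.1,0],[0.1,0,-0.25,1.1,0]]]'
```

```text
time: 3.12
position: [0.5625, 0.1298, 0.0362]
ee_rot: [1.0, -0.002, 0.001, -0.0]
contact_force: [-2.7, 0.6, 11.7]
width: 0.0512
```

Contact is made at about 11.7 N. That is enough, so I'll turn +0.6.

```bash
python3 -m handwheel '[[[0.1,0,0,0,0.1],[0.1,0,0,0,0.2],[0.1,0,0,0,0.3],[0.1,0,0,0,0.4],[0.1,0,0,0,0.5],[0.1,0,0,0,0.58],[0.1,0,0,0,0.6],[0.1,0,0,0,0.6],[0.1,0,0,0,0.6]]]'
python3 look.py w3 orange
```

```text
time: 3.87
position: [0.5615, 0.1307, 0.0362]
ee_rot: [0.955, -0.297, -0.001, -0.001]
contact_force: [-5.6, 3.0, 13.1]
width: 0.0512
3.8667 [0.5615 0.1307 0.0362] yaw -0.604 [3.400e-02 4.860e-01 1.689e+00 2.000e-03 9.680e-01 2.208e+00] [-5.56  3.03 13.09] 0.05116874119637535
cap (6222, array([316.9, 236.8]), array([269, 193,  95,  84], dtype=int32)) [0.5626 0.1297 0.036 ] shift cm [0.15 0.01 0.02]
white 9742 [214 119 205 141] [0.5823 0.1171 0.012 ]
white 4661 [  0   0 160 169] [0.7148 0.1965 0.012 ]
white 426 [305 162  12  56] [0.584  0.1202 0.012 ]
```

View pics/w3.png

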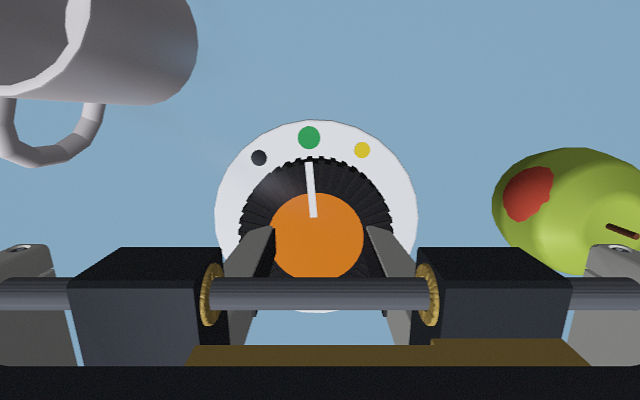

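The pointer lines up with the green dot (pointer 308–315, dot at 309,137). Now I'll lift off.

```bash
python3 -m handwheel '[[[0.1,0,0,-1,0],[0.1,0,0,-4,0],[0.1,0,0,-8,0],[0.1,0,0,-12,0],[0.1,0,0,-12,0],[0.1,0,0,-12,0]]]'
python3 - <<'E'
from h import *
from workcell import robot
s=robot.get_state();print(toward(s,(.5237,-.219),s["position"][2]).round(2))
E
```

```text
time: 4.42
position: [0.5643, 0.1296, 0.1579]
ee_rot: [0.955, -0.297, 0.003, -0.001]
contact_force: [0.1, 0.0, -0.3]
width: 0.0509
[ 1.645e+01  3.100e+01 -3.000e-02]
```

```bash
python3 -m handwheel '[[[0.1,16.45,31,-0.5,-0.23],[0.1,16.45,31,-0.5,-0.23],[0.1,16.45,31,-0.5,-0.23],[0.1,16.45,31,-0.5,-0.23],[0.1,16.45,31,-0.5,-0.23],[0.1,16.45,31,-0.5,-0.23],[0.1,16.45,31,-0.5,-0.23],[0.1,16.45,31,-0.5,-0.23],[0.1,16.45,31,-0.5,-0.23],[0.1,16.45,31,-0.5,-0.23],[0.1,16.45,31,-0.5,-0.23],[0.1,16.45,31,-0.5,-0.23],[0.1,16.45,31,8,-0.23],[0.1,16.45,31,10.5,-0.23],[0.1,16.45,31,10.5,-0.23],[0.1,16.45,31,10.5,-0.23],[0.1,16.45,31,10.5,-0.23]]]'
python3 look.py w4 blue
```

```text
time: 5.83
position: [0.5207, -0.2166, 0.0485]
ee_rot: [0.983, -0.185, -0.002, -0.001]
contact_force: [0.5, -0.1, -0.5]
width: 0.0513
5.8333 [ 0.5207 -0.2166  0.0485] yaw -0.372 [-0.592  0.453  1.707  0.     0.986  1.35 ] [ 0.54 -0.06 -0.48] 0.05134149286070143
white 9050 [222 114 195 135] [ 0.5455 -0.2277  0.012 ]
white 3597 [566 310  74  56] [ 0.3468 -0.3908  0.012 ]
white 632 [386 311  24  34] [ 0.414  -0.2426  0.012 ]
```

View pics/w4.png

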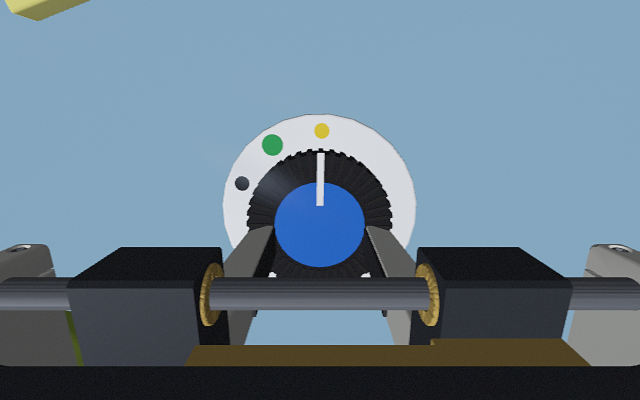

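The blue dial is centred laterally, with its cap at (320,225) and the pointer at yellow. It is about 1.5 mm ahead along tool x. I'll correct that and press down.

```bash
python3 -m handwheel '[[[0.1,0.15,0,0.4,0],[0.1,0.15,0,0.8,0],[0.1,0.15,0,1.0,0],[0.1,0.15,0,1.2,0],[0.1,0.15,0,1.2,0],[0.1,0.15,0,1.2,0]]]'
```

```text
time: 6.38
position: [0.5229, -0.2197, 0.0379]
ee_rot: [0.983, -0.186, 0.0, 0.0]
contact_force: [0.1, 0.4, 0.1]
width: 0.0512
```

```bash
python3 -m handwheel '[[[0.1,0,0,0.1,0],[0.1,0,0,0.2,0],[0.1,0,0,0.25,0],[0.1,0,0,0.25,0],[0.1,0,0,0.25,0]]]'
```

```text
time: 6.8
position: [0.5231, -0.2199, 0.0362]
ee_rot: [0.983, -0.186, 0.0, 0.0]
contact_force: [-2.2, 1.5, 7.4]
width: 0.051
```

```bash
python3 -m handwheel '[[[0.1,0,0,0.05,-0.1],[0.1,0,0,0.05,-0.2],[0.1,0,0,0.05,-0.3],[0.1,0,0,0.05,-0.4],[0.1,0,0,0.05,-0.5],[0.1,0,0,0.05,-0.58],[0.1,0,0,0.05,-0.6],[0.1,0,0,0.05,-0.6],[0.1,0,0,0.05,-0.6]]]'
python3 look.py w5 blue
```

```text
time: 7.55
position: [0.5242, -0.2205, 0.0362]
ee_rot: [0.994, 0.113, 0.001, 0.001]
contact_force: [-0.2, 0.4, 8.1]
width: 0.0513
7.55 [ 0.5242 -0.2205  0.0362] yaw 0.226 [-0.594  0.472  1.713  0.     0.953  0.751] [-0.17  0.41  8.11] 0.05134409144178605
white 9738 [214 119 204 142] [ 0.547 -0.214  0.012]
white 3684 [566 310  74  56] [ 0.4848 -0.4468  0.012 ]
white 1204 [585 246  55  38] [ 0.5411 -0.4263  0.012 ]
```

View pics/w5.png

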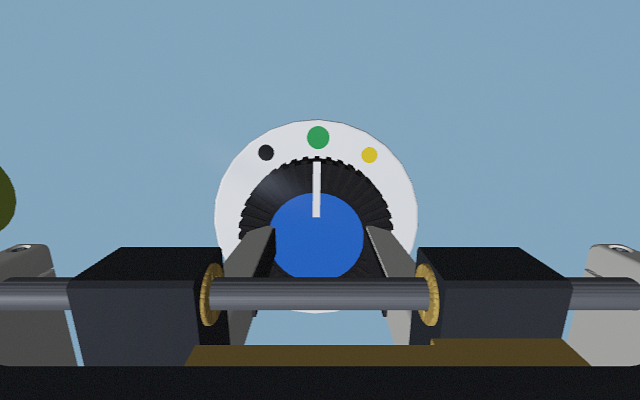

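The blue pointer is at the green dot (317 against 318). I'll lift, pull back and take a final look from the scene and wrist cameras.

```bash
python3 -m handwheel '[[[0.1,0,0,-1,0],[0.1,0,0,-4,0],[0.1,0,0,-8,0],[0.1,0,0,-12,0],[0.1,0,0,-16,0],[0.1,0,0,-18,0],[0.1,-6,0,-20,0],[0.1,-10,0,-20,0],[0.1,-10,0,-20,0],[0.1,-10,0,-20,0],[0.1,-10,0,-20,0],[0.1,-10,0,-20,0]]]'
python3 - <<'E'
from h import *
from workcell import camera
a=camera("scene")["frame"];b=np.load("scene0.npz")["frame"]
cr=lambda f:cv2.resize(f[120:340,140:440],None,fx=1.33,fy=1.33,interpolation=cv2.INTER_CUBIC)
cv2.imwrite("pics/end.png",np.hstack([cr(b),cr(a)])[:,:,::-1])
E
```

```text
time: 8.6
position: [0.426, -0.2421, 0.2349]
ee_rot: [0.994, 0.112, 0.0, 0.0]
contact_force: [0.1, 0.5, 0.1]
width: 0.0512
```

View pics/end.png

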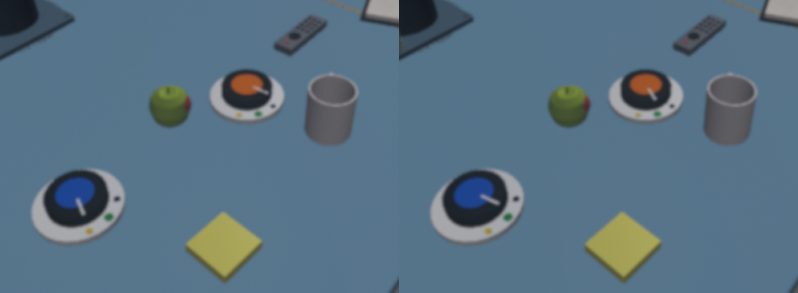

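Before (left) and after (right): both pointers now aim at the green dots, orange at (653,95) and blue at (491,200). The apple, mug, remote and notepad look unmoved.

```bash
python3 -c "
from workcell import job;print(job.job_done())"
```

```text
the job is handed in; nothing more can be done
None
```

Both dials are at half, and I handed the job in; it gives no verdict. I turned the orange-capped dial first (+0.6 rad) and then the blue-capped one (−0.6 rad). For each I pressed both fingertips on the knurled top face and turned about the dial's axis, reading 7–13 N vertical at the wrist.

- **Dials:** In the wrist pictures each pointer lined up with its green dot while the fingertips were still pressed on. In the last scene picture, after lifting off, both still point at green.
- **Other objects:** The apple, mug, remote and notepad look unmoved against the first picture. I compared these by eye and did not measure them.
- **Robot:** The tool is clear at 0.235 m with no contact force, and the last move ended at 8.6 s of the 48 s allowed.
- **Disagreements:** The camera views placed the dial centres up to about 6 mm apart, and I corrected this from the wrist view just above each dial. The blue-cap colour mask found nothing in the wrist view, so I read that cap's position off the picture by eye.

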